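Hold a round flask down in the timed spring cradle

ROBOT

A 6-joint arm with a two-finger parallel gripper is mounted at the origin on a cart in front of the work surface, level with it; the furniture and walls round the work are solid. World frame = base frame: x ahead of the robot, y to its left, z up, the work surface at z = 0. Lengths are in m, angles in rad, forces in N, time in s.
With the tool pointing down it reaches from about 0.275 to 1 m from the base axis. Payload 8.4 kg.
Tool frame: the origin (TCP) lies at the very end of the fingers, on their centre line; the grasp point (between the pads) lies 19 mm behind it (manip.hold_point_z is the z of the grasp point in the tool frame, in m); z points along the fingers, y is the line along which they close (so a half turn about z gives the same grasp; the last joint's range is limited). The gripper opens to 85 mm and grips with 20 to 120 N. Pads are 22 mm wide; open, the fingers measure 114 mm over their backs; the gripper's body (76 mm by 85 mm) begins 54 mm behind the grasp point. The pads swing forward as they close: fully open they stand 13 mm farther back than shut.
Start: joints at [-1.123, 0.353, 1.633, -0, 1.155, -0.002], TCP at [0.272, -0.563, 0.201] pointing down, gripper open.
Joint ranges: [-2.63, 2.63], [-0.92, 2.1], [0.06, 2.66], [-1.3, 4.44], [0, 2.69], [-3.02, 3.02]. Speed limits (rad/s): [2.22, 2.22, 2.79, 3.14, 3.14, 3.14].

INTERFACE

Orientations are given as [roll, pitch, yaw] about the fixed x, y, z axes, in that order (R = Rz(yaw) Ry(pitch) Rx(roll)).
In Python, from plant import read_state, capture, sign_off, manip gives the robot as it stands. The module is installed in compiled form; this text tells all that it offers.
- The arm moves only by the tool play_rows, never from a script. Its argument "rows" is text: rows parted by semicolons, each of 7 numbers parted by spaces: the finger opening in mm, from 0 to 85.4, then the shift along the tool's x, y, z in mm, then the turn, a rotation vector about the tool's x, y, z in degrees. In form: jaw tx ty tz wx wy wz; .... A call has 1 to 12 rows; each row is the pose to reach, as a shift and turn from the pose commanded when the call began, along the tool's axes at that moment; what a row does not reach only later rows make up. A row lasts 1/12 s, in which the tool goes at most 41.7 mm and 7.16 degrees, less where a joint would pass 70% of its speed; a pose out of reach is approached as far as the arm can. A call with a gripper value outside its range is refused whole. The fingers move at their own pace and stop on an object; the grip force is fixed at half the most. Time passes only in rows, so rows that repeat a pose let the fingers close. It gives the time, the measured TCP pose, the force, the opening and the grip force at its end, in the units of the state.
- read_state(): the state, without advancing time (a new reading comes with each control period).
- capture(name): name is "scene" or "top" or "wrist"; returns a dict with "image" (480x640x3 uint8, blue, green, red), "K" (3x3 intrinsics, pixels), "distortion" ([k1, k2, p1, p2, k3] as OpenCV has them; the pictures are not rectified), "T" (4x4, takes a point from camera to world coordinates); the wrist camera has in their place "mount" (4x4, takes a point from camera to tool coordinates, whose origin is the TCP and whose axes are the flange's). Camera axes: x right, y up, looking along -z (the intrinsics and any distortion apply to the point x, -y, -z); pixel columns grow to the right and rows downward; lengths in m; the calibration is good to about 2 mm. A picture is of the moment at which its call begins: read the wrist's pose just before it. There is no depth.
- sign_off(): hands the job in; it is judged then, once.
The state is a dict: "time": time; "joint_positions": joint angles; "dq": joint speeds; "tau": joint torques, N m; "position": TCP position; "eef_rot": TCP orientation; "ft_force": force on the tool from outside, world axes, zero at the start; "wrist_torque": the same for the moment, N m; "finger_gap": finger opening in m; "finger_force": force on a finger pad.
Only numpy, scipy, OpenCV 4.12 (cv2) and the standard library are available. Lean on these libraries where they do the work, as an engineer would, in place of code of your own. Each camera call takes 0.05 s, during which the arm holds its last target. There are 200 camera calls.

TASK

One of the two spring cradles has the stopwatch lying in front of it and is the one to use (the other has the tape roll). Lift the amber round flask out of its cork ring, set it upright and centred in the blue ring of the cradle with the stopwatch, then gently press the flask straight down so that the sprung ring goes down nearly to the bottom of its travel, and finish while still holding it pressed down there. Do not press the other cradle's ring, ram or tip the flask, or shift the stopwatch, the tape roll, the grey-lidded cup or the brown bottle.

Things in the scene. Friction and masses are not known exactly. Their poses are not given: they have to be found in the camera images.
- flask: amber round-bottom flask, loose, about 0.15 kg, 127 mm high: bulb a sphere of 64 mm diameter (lowest 64 mm), straight neck 21 mm across from 66 to 95 mm, thicker collar 25 mm across from 95 to 114 mm, green flat stopper (fixed to it) 28 mm across at 118 to 127 mm. Origin: lowest point of the bulb; z along the neck, up; turned about z it looks the same
- flask_bulb (a point): centre of the flask's bulb, 32 mm above its origin
- flask_neck (a point): point on the flask's axis at 96 mm above its origin, where neck and collar meet; a good height to grip from above (grip 21 to 25 mm wide)
- cork_ring: cork ring, fixed to the worktop, 80 mm outside diameter, 40 mm opening, 20 mm high, in which the flask stands at the start with its lowest point 8 mm above the worktop. Origin: centre of the underside
- cradle_a: one of two identical cradles: round aluminium base 120 mm across and 12 mm high, fixed to the worktop, with three upright guide posts (66 mm high, 50 mm from the axis) that carry a sprung blue ring. Origin: centre of the base's underside, on the worktop; z up; x points from the side facing the robot to the far side
- cradle_b: one of two identical cradles: round aluminium base 120 mm across and 12 mm high, fixed to the worktop, with three upright guide posts (66 mm high, 50 mm from the axis) that carry a sprung blue ring. Origin: centre of the base's underside, on the worktop; z up; x points from the side facing the robot to the far side
- ring_a_center (a point): centre of cradle_a's blue ring, on the mid-plane of its bar: bar 8 mm thick bent to a circle of 54 mm mean diameter (46 mm clear opening). 50 mm above the worktop with the ring up, 30 mm fully pressed; moves with the ring. A seated flask's bulb centre is 24 mm above this point, its lowest point 8 mm below it
- ring_b_center (a point): centre of cradle_b's blue ring, on the mid-plane of its bar: bar 8 mm thick bent to a circle of 54 mm mean diameter (46 mm clear opening). 50 mm above the worktop with the ring up, 30 mm fully pressed; moves with the ring. A seated flask's bulb centre is 24 mm above this point, its lowest point 8 mm below it
- ring_a (a joint): how far cradle_a's ring is pressed down, in m: 0 up (as it starts), 0.020 at the lower stop. Spring: about 5 N to begin to move, about 13 N at the lower stop, 0.4 N per mm; it springs back when released. The flask's own weight does not move it
- ring_b (a joint): how far cradle_b's ring is pressed down, in m: 0 up (as it starts), 0.020 at the lower stop. Spring: about 5 N to begin to move, about 13 N at the lower stop, 0.4 N per mm; it springs back when released. The flask's own weight does not move it
- stopwatch: black round stopwatch with a pale dial, loose, 49x64x14 mm, lying on the worktop on the robot's side of one cradle, about 100 mm from that cradle's axis: marks the cradle to use. Origin: centre of the underside
- tape_roll: beige roll of adhesive tape, loose, 52 mm across, 19 mm high, lying on the robot's side of the other cradle, about 100 mm from its axis. Origin: centre of the underside
- cup_c: white sample cup with a dark grey lid, loose, 55 mm across, 58 mm high, standing behind the cradles: bystander. Origin: centre of the underside
- dropper: small brown bottle with a black cap, loose, 35 mm across, 85 mm high, standing behind the cradles: bystander. Origin: centre of the underside
Things that resemble listed ones, but are neither listed nor needed, are in the scene too. What is shaped like the stopwatch but purple is not meant.

How it is judged:
On the way, in this order (a step that is already met when the one before it is completed fails the run):
1. the flask is lifted clear of the cork ring, upright (distance of flask_bulb from where it was at the start of the episode above 0.03 m and contact force between flask and cork_ring below 1 N and height (world z) of flask_bulb above 0.065 m and angle between flask's own z axis and vertical below 0.35 rad), for 0.1 s.
2. the flask presses down the ring of the cradle with the stopwatch (((horizontal distance between stopwatch and cradle_a below 0.125 m and value of joint ring_a above 0.014 m and horizontal distance between flask_bulb and ring_a_center below 0.007 m and z of flask_bulb in the frame of ring_a_center between 0.018 and 0.031 m and contact force between flask and cradle_a above 4 N and angle between flask's own z axis and vertical below 0.2 rad and contact force between any of the fingers, the arm and flask above 2 N) or (horizontal distance between stopwatch and cradle_b below 0.125 m and value of joint ring_b above 0.014 m and horizontal distance between flask_bulb and ring_b_center below 0.007 m and z of flask_bulb in the frame of ring_b_center between 0.018 and 0.031 m and contact force between flask and cradle_b above 4 N and angle between flask's own z axis and vertical below 0.2 rad and contact force between any of the fingers, the arm and flask above 2 N))), for 0.2 s.
At the end, for the whole second after the job is handed in: flask in the stopwatch cradle's ring (bulb centre within 7 mm of its axis, 18 to 31 mm above it), upright within 0.2 rad, at rest; ring pressed at least 14 of its 20 mm; flask bears on the ring with over 4 N and the robot touches the flask with over 2 N (((horizontal distance between stopwatch and cradle_a below 0.125 m and value of joint ring_a above 0.014 m and horizontal distance between flask_bulb and ring_a_center below 0.007 m and z of flask_bulb in the frame of ring_a_center between 0.018 and 0.031 m and contact force between flask and cradle_a above 4 N and angle between flask's own z axis and vertical below 0.2 rad and contact force between any of the fingers, the arm and flask above 2 N and linear speed of flask below 0.02 m/s and velocity of joint ring_a below 0.005 m/s) or (horizontal distance between stopwatch and cradle_b below 0.125 m and value of joint ring_b above 0.014 m and horizontal distance between flask_bulb and ring_b_center below 0.007 m and z of flask_bulb in the frame of ring_b_center between 0.018 and 0.031 m and contact force between flask and cradle_b above 4 N and angle between flask's own z axis and vertical below 0.2 rad and contact force between any of the fingers, the arm and flask above 2 N and linear speed of flask below 0.02 m/s and velocity of joint ring_b below 0.005 m/s))); the arm keeps its last pose, push and grip.
It fails at once if the ring of the cradle with the tape roll is pressed more than 4 mm ((horizontal distance between stopwatch and cradle_a above 0.125 m and value of joint ring_a above 0.004 m) or (horizontal distance between stopwatch and cradle_b above 0.125 m and value of joint ring_b above 0.004 m)).
It fails at once if the flask is rammed: more than 60 N on a cradle (contact force between flask and cradle_a above 60 N or contact force between flask and cradle_b above 60 N).
It fails at once if the flask is tipped more than 0.6 rad (angle between flask's own z axis and vertical above 0.6 rad).
It fails at once if the stopwatch, tape roll, grey-lidded cup or brown bottle is shifted more than 20 mm (distance of any of stopwatch, tape_roll, cup_c, dropper from where it was at the start of the episode above 0.02 m).
It also fails if it takes over 32 s, if anything falls off the work surface, if the arm or the gripper's body presses on something with over 40 N, if the wrist force passes 120 N, or if a joint passes its speed limit or range.

## Working session

There is one attempt and no reset: what is moved stays moved. The work goes in short steps, Python scripts to look and compute and a tool call to move; the robot and the scene stay as the last step left them, time stands still between calls to the robot, and variables do not carry over. Pictures are saved under pics/ and viewed, at most 10 in all, crops included, and the job is handed in when it is done.

Besides the shell and the picture viewer there is one more tool, called after ">>>" as name(argument=value, ...) on one line, values as JSON. play_rows: Moves the arm, as the interface text tells. Its arguments: {"type":"object","properties":{"rows":{"type":"string"}},"required":["rows"]}

```bash
mkdir -p pics
cat > h.py <<'E'
import numpy as np, cv2
from plant import read_state, capture, sign_off, manip
from scipy.spatial.transform import Rotation as R
def camT(c, st=None):
    if "T" in c: return np.array(c["T"])
    T=np.eye(4); T[:3,:3]=R.from_euler('xyz',st["eef_rot"]).as_matrix(); T[:3,3]=st["position"]
    return T@np.array(c["mount"])
def ray(c,T,uv):
    p=cv2.undistortPoints(np.array([[uv]],float),np.array(c["K"]),np.array(c["distortion"],float))[0,0]
    d=T[:3,:3]@np.array([p[0],-p[1],-1.0]); return T[:3,3],d/np.linalg.norm(d)
def onz(c,T,uv,z):
    o,d=ray(c,T,uv); return o+d*(z-o[2])/d[2]
def proj(c,T,P):
    q=np.linalg.inv(T)@np.append(P,1); q=np.array([[q[0],-q[1],-q[2]]])
    return cv2.projectPoints(q,np.zeros(3),np.zeros(3),np.array(c["K"]),np.array(c["distortion"],float))[0][0,0]
def tri(rays):
    A=np.zeros((3,3));b=np.zeros(3)
    for o,d in rays:
        M=np.eye(3)-np.outer(d,d);A+=M;b+=M@o
    return np.linalg.solve(A,b)
E
python3 - <<'E'
from h import *
s=read_state(); print({k:np.round(v,4).tolist() for k,v in s.items()}, manip.hold_point_z)
for n in ("scene","top"):
    c=capture(n); cv2.imwrite(f"pics/{n}0.png",c["image"]); print(n,np.round(c["K"],1).tolist(),c["distortion"],np.round(c["T"],3).tolist())
E
```

```text
{'time': 0.0, 'joint_positions': [-1.1234, 0.3536, 1.6341, -0.0, 1.1552, -0.0024], 'dq': [-0.0003, -0.0002, -0.0023, -0.0, -0.0001, -0.0008], 'tau': [-0.0008, -60.5244, -34.2064, -0.0001, 0.0095, -0.0], 'position': [0.2715, -0.5624, 0.2003], 'eef_rot': [-3.1402, -0.0, 0.4498], 'ft_force': [0.9704, 0.1822, 0.1029], 'wrist_torque': [0.0199, 0.0008, -0.0362], 'finger_force': 0.0, 'finger_gap': 0.0858} -0.0187
scene [[570.8, 0.0, 324.2], [0.0, 570.8, 239.9], [0.0, 0.0, 1.0]] [-0.04995397  0.          0.          0.          0.        ] [[-0.739, 0.292, -0.608, -0.128], [-0.674, -0.317, 0.667, 0.679], [0.002, 0.902, 0.431, 0.555], [0.0, 0.0, 0.0, 1.0]]
top [[446.0, 0.0, 314.8], [0.0, 446.0, 235.7], [0.0, 0.0, 1.0]] [0.03257035 0.         0.         0.         0.        ] [[-0.014, 0.984, -0.176, 0.351], [-1.0, -0.013, 0.006, -0.034], [0.003, 0.176, 0.984, 1.002], [0.0, 0.0, 0.0, 1.0]]
```

View pics/scene0.png

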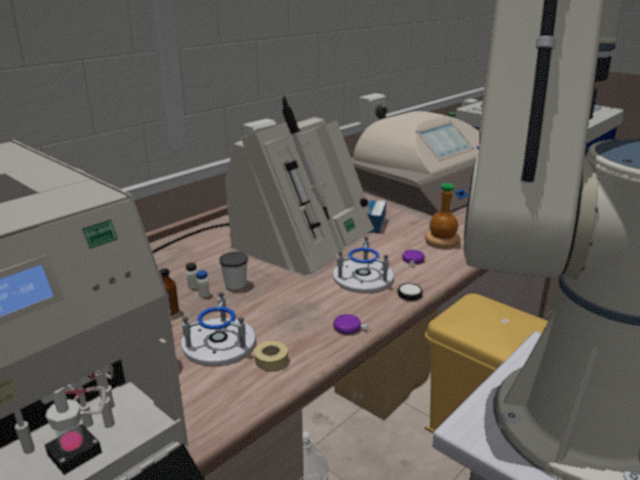

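View pics/top0.png

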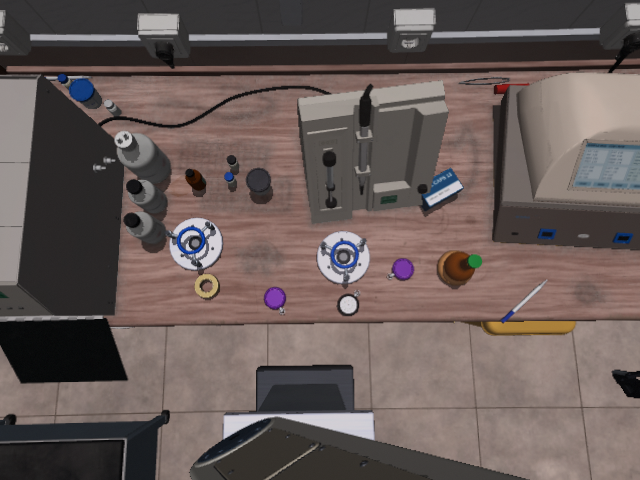

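The flask is at scene (445,225) / top (458,265). Two cradles are visible, at top (195,243) with the tape roll (206,286) and at top (343,257) with the stopwatch (348,305). Purple look-alikes are at top (275,298) and (402,269). The black one with the pale dial at (348,305) fits, so the cradle at (343,257) is the target. I'll confirm that in a crop and measure.

```bash
cat > m.py <<'E'
from h import *
C={n:capture(n) for n in("scene","top")}
def cen(n,lo,hi,box):
    hsv=cv2.cvtColor(C[n]["image"],cv2.COLOR_BGR2HSV); m=cv2.inRange(hsv,lo,hi)
    k=np.zeros_like(m); x0,y0,x1,y1=box; k[y0:y1,x0:x1]=255; m&=k
    ys,xs=np.nonzero(m); 
    return m,xs,ys
def do(name,lo,hi,bs,bt,ell=False):
    rs=[];out=[]
    for n,b in(("scene",bs),("top",bt)):
        m,xs,ys=cen(n,lo,hi,b)
        if ell:
            h=cv2.convexHull(np.c_[xs,ys].astype(np.int32)); e=cv2.fitEllipse(h); uv=e[0]
        else: uv=((xs.min()+xs.max())/2,(ys.min()+ys.max())/2) 
        out.append((n,len(xs),np.round(uv,1).tolist())); rs.append((n,uv))
    P=tri([ray(C[n],camT(C[n]),uv) for n,uv in rs])
    print(name,out,P.round(4),[np.linalg.norm(proj(C[n],camT(C[n]),P)-uv).round(2) for n,uv in rs])
    return rs
if __name__=="__main__":
    g=do("stopper",(50,120,40),(80,255,255),(420,170,470,210),(440,240,500,280))
    for n,uv in g: print("  z=.1305",onz(C[n],camT(C[n]),uv,.1305).round(4))
    r=do("ring",(105,150,60),(125,255,255),(335,235,400,275),(320,235,370,280),True)
    for n,uv in r: print("  z=.05",onz(C[n],camT(C[n]),uv,.05).round(4))
    r=do("ringtape",(105,150,60),(125,255,255),(190,300,245,335),(165,220,215,260),True)
    t=C["top"];T=camT(t)
    for nm,uv,z in(("watch",(348,305),.014),("stand front bottom L",(310,221),0),("stand front bottom R",(438,207),0),("cork",(455,267),.01)): print(nm,onz(t,T,uv,z).round(3))
    a=cv2.resize(t["image"][195:325,250:490],None,fx=3,fy=3,interpolation=cv2.INTER_CUBIC); cv2.imwrite("pics/crop1.png",a)
E
python3 m.py
```

```text
stopper [('scene', 67, [447.5, 187.0]), ('top', 150, [474.5, 261.0])] [ 0.452  -0.3512  0.1308] [np.float64(0.19), np.float64(0.22)]
  z=.1305 [ 0.4528 -0.3517  0.1305]
  z=.1305 [ 0.4517 -0.3515  0.1305]
ring [('scene', 107, [363.4, 255.0]), ('top', 204, [344.3, 254.4])] [ 0.4795 -0.1021  0.051 ] [np.float64(0.47), np.float64(0.42)]
  z=.05 [ 0.4815 -0.1031  0.05  ]
  z=.05 [ 0.4789 -0.1027  0.05  ]
ringtape [('scene', 223, [216.1, 317.4]), ('top', 243, [190.6, 240.1])] [0.5146 0.2285 0.0512] [np.float64(0.38), np.float64(0.28)]
watch [ 0.372 -0.11   0.014]
stand front bottom L [ 0.564 -0.029  0.   ]
stand front bottom R [ 0.593 -0.325  0.   ]
cork [ 0.453 -0.351  0.01 ]
```

View pics/crop1.png

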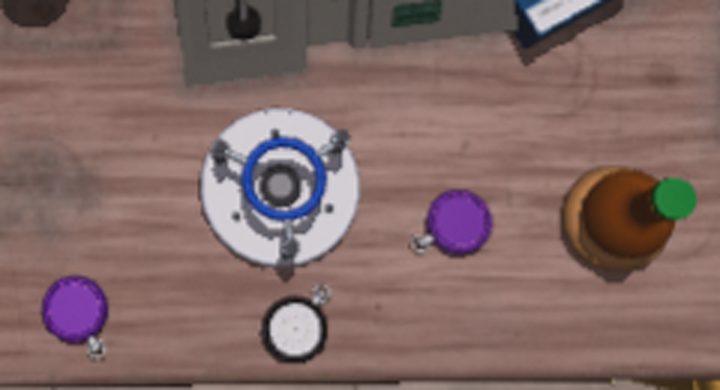

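The crop confirms it: the pale-dialled black stopwatch is at crop (295,330), in front of the cradle at (280,187), and the other two are purple. The flask is at about (0.452,-0.3515), the target ring at about (0.480,-0.1025).

```bash
cat > go.py <<'E'
# usage: go.py x y z yaw : shift/turn in tool axes (mm, deg) from current pose
from h import *; import sys
x,y,z,yaw=map(float,sys.argv[1:]); s=read_state(); M=R.from_euler('xyz',s["eef_rot"])
g=R.from_euler('xyz',[np.pi,0,yaw])
print("pos",np.round(s["position"],4),"rot",np.round(s["eef_rot"],4),"t",s["time"])
print((M.inv().apply(np.array([x,y,z])-s["position"])*1000).round(1),(M.inv()*g).as_rotvec(degrees=True).round(2))
E
python3 go.py .452 -.3515 .2 0
python3 - <<'E'
from h import *
c=capture("top");T=camT(c)
for z in(0,.1,.2): print(z,onz(c,T,(497,243),z).round(3),onz(c,T,(503,215),z).round(3))
E
```

```text
pos [ 0.2716 -0.5625  0.2005] rot [-3.1407 -0.      0.4498] t 0.2
[ 254.2 -111.6    0.6] [-5.000e-02  1.000e-02  2.577e+01]
0 [ 0.507 -0.453  0.   ] [ 0.572 -0.472  0.   ]
0.1 [ 0.492 -0.411  0.1  ] [ 0.55  -0.428  0.1  ]
0.2 [ 0.476 -0.369  0.2  ] [ 0.528 -0.385  0.2  ]
```

>>> play_rows(rows="50 15 -7 0 0 0 0; 50 45 -20 0 0 0 4; 50 75 -33 0 0 0 8; 50 105 -46 0 0 0 12; 50 135 -59 0 0 0 16; 50 165 -72 0 0 0 20; 50 195 -86 0 0 0 24; 50 225 -99 0 0 0 25.8; 50 245 -108 0 0 0 25.8; 50 254 -112 0 0 0 25.8; 50 254 -112 0 0 0 25.8; 50 254 -112 0 0 0 25.8")

```text
time: 1.25
position: [0.4517, -0.3513, 0.201]
eef_rot: [3.141, 0.0, 0.001]
ft_force: [-0.1, 0.4, -0.1]
finger_gap: 0.0498
finger_force: 0.0
```

Run:
```python
from h import *
s=read_state(); c=capture("wrist"); cv2.imwrite("pics/w1.png",c["image"])
T=camT(c,s); print(s["position"],s["eef_rot"],s["finger_gap"],s["time"],T.round(3))
print(proj(c,T,[.452,-.3515,.135]),proj(c,T,[.452,-.3515,.04]))
m=cv2.inRange(cv2.cvtColor(c["image"],cv2.COLOR_BGR2HSV),(50,120,40),(80,255,255))
cs=max(cv2.findContours(m,0,2)[0],key=cv2.contourArea); e=cv2.fitEllipse(cv2.convexHull(cs)); print(e, onz(c,T,e[0],.1345))
```

```text
[ 0.4517277  -0.35132168  0.2009646 ] [3.14134191e+00 3.67145652e-04 1.03760762e-03] 0.04979207138125023 1.25 [[ 0.001  0.953  0.304  0.53 ]
 [-1.     0.001 -0.    -0.351]
 [-0.001 -0.304  0.953  0.374]
 [ 0.     0.     0.     1.   ]]
[314.39041419 242.15547307] [314.39880113 209.67797623]
((314.0461730957031, 238.97555541992188), (38.91873550415039, 39.58195114135742), 72.41342163085938) [ 0.45405164 -0.35126916  0.1345    ]
```

View pics/w1.png

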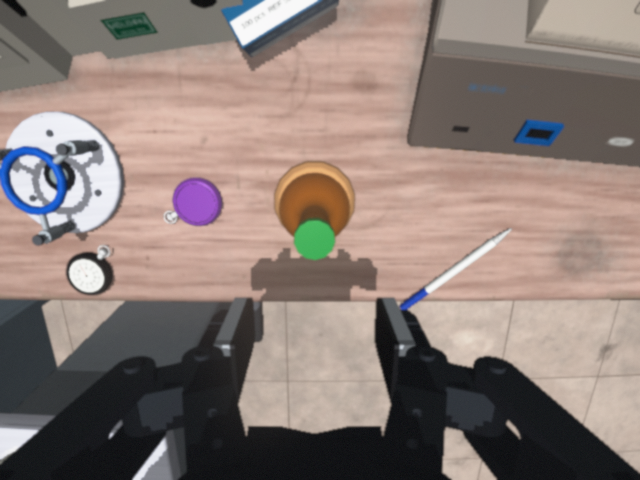

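The wrist view shows the stopper at (314,239), between the fingertips and about 1–2 mm farther in x than estimated. The path down is free, so I'll descend and grip.

>>> play_rows(rows="50 1 0 15 0 0 0; 50 1.5 0 40 0 0 0; 50 1.5 0 65 0 0 0; 50 1.5 0 90 0 0 0; 50 1.5 0 107 0 0 0; 50 1.5 0 115 0 0 0; 50 1.5 0 116 0 0 0; 20 1.5 0 116 0 0 0; 15 1.5 0 116 0 0 0; 15 1.5 0 116 0 0 0; 15 1.5 0 116 0 0 0; 15 1.5 0 116 0 0 0")

```text
time: 2.3
position: [0.454, -0.3522, 0.0862]
eef_rot: [3.14, -0.002, -0.0]
ft_force: [-0.7, 0.5, 6.6]
finger_gap: 0.0251
finger_force: 59.3
```

>>> play_rows(rows="15 0 0 -3 0 0 0; 15 0 0 -8 0 0 0; 15 0 0 -15 0 0 0; 15 0 0 -25 0 0 0; 15 0 0 -38 0 0 0; 15 0 0 -53 0 0 0; 15 0 0 -70 0 0 0; 15 0 0 -87 0 0 0; 15 0 0 -100 0 0 0; 15 0 0 -108 0 0 0; 15 0 0 -110 0 0 0; 15 0 0 -110 0 0 0")

```text
time: 3.3
position: [0.4535, -0.3517, 0.1957]
eef_rot: [3.141, -0.001, -0.0]
ft_force: [0.4, 0.1, -2.8]
finger_gap: 0.0251
finger_force: 59.1
```

```bash
python3 go.py .480 -.1025 .196 0
python3 - <<'E'
from h import *
s=read_state(); c=capture("wrist"); cv2.imwrite("pics/w2.png",c["image"]); T=camT(c,s); Z=s["position"][2]
hsv=cv2.cvtColor(c["image"],cv2.COLOR_BGR2HSV)
m=cv2.inRange(hsv,(50,120,40),(80,255,255))
cs=max(cv2.findContours(m,0,2)[0],key=cv2.contourArea); e=cv2.fitEllipse(cv2.convexHull(cs)); print(e, (onz(c,T,e[0],Z+.0195+.0305)-s["position"]).round(4))
m=cv2.inRange(hsv,(105,150,60),(125,255,255)); m[:,250:]=0
xs=cv2.findNonZero(m); e=cv2.fitEllipse(cv2.convexHull(xs)); print("ring",e,onz(c,T,e[0],.05))
E
```

```text
pos [ 0.4535 -0.3517  0.1957] rot [ 3.1409e+00 -9.0000e-04 -4.0000e-04] t 3.3
[  26.4 -249.2   -0.5] [ 0.04 -0.05 -0.03]
((314.8132629394531, 331.0021057128906), (70.23454284667969, 71.87277221679688), 88.82209014892578) [ 0.0032 -0.0003  0.05  ]
ring ((28.529430389404297, 183.54600524902344), (60.848052978515625, 74.46804809570312), 133.0749969482422) [ 0.48186877 -0.10241403  0.05      ]
```

View pics/w2.png

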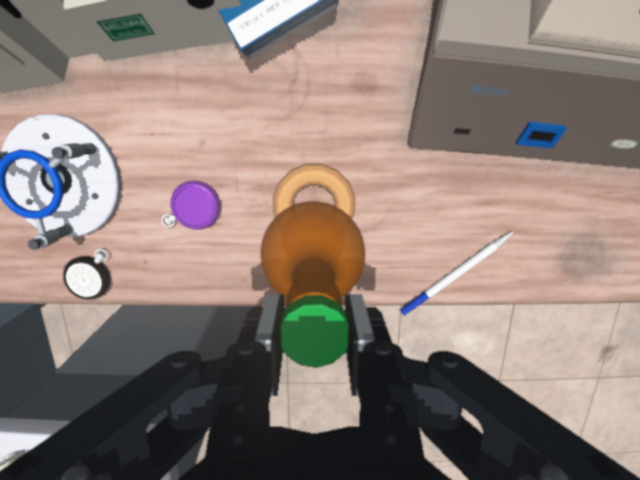

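The flask is held: stopper at (315,331), bulb at (312,250), cork ring empty. I'll carry it over to the cradle at this height, where the flask's lowest point of about 0.118 m clears the 66 mm posts.

>>> play_rows(rows="15 0 -5 0 0 0 0; 15 2 -20 0 0 0 0; 15 5 -45 0 0 0 0; 15 8 -75 0 0 0 0; 15 11 -105 0 0 0 0; 15 14 -135 0 0 0 0; 15 18 -165 0 0 0 0; 15 21 -195 0 0 0 0; 15 24 -222 0 0 0 0; 15 26 -240 0 0 0 0; 15 26 -248 0 0 0 0; 15 26 -249 0 0 0 0")

```text
time: 4.35
position: [0.4788, -0.1005, 0.1945]
eef_rot: [-3.141, 0.001, 0.002]
ft_force: [0.5, 0.2, -2.1]
finger_gap: 0.0249
finger_force: 59.3
```

>>> play_rows(rows="15 0 0 5 0 0 0; 15 0 0 15 0 0 0; 15 0 0 25 0 0 0; 15 0 0 30 0 0 0; 15 0 0 30 0 0 0; 15 0 0 30 0 0 0")

```text
time: 4.85
position: [0.4789, -0.103, 0.1642]
eef_rot: [-3.141, 0.001, -0.001]
ft_force: [-0.6, 0.6, -1.7]
finger_gap: 0.0249
finger_force: 59.3
```

```bash
cat > chk.py <<'E'
from h import *; import sys
s=read_state(); print(np.round(s["position"],4),np.round(s["eef_rot"],4),np.round(s["ft_force"],2),s["finger_gap"],s["time"]); tag=sys.argv[1]
Z=s["position"][2]; hb=Z-.0773   # flask origin height
cs={n:capture(n) for n in("wrist","top","scene")}
def mid(m):
    e=cv2.fitEllipse(cv2.convexHull(cv2.findNonZero(m))); return e[0],cv2.countNonZero(m)
rs=[]
for n,c in cs.items():
    T=camT(c,s); hsv=cv2.cvtColor(c["image"],cv2.COLOR_BGR2HSV); cv2.imwrite(f"pics/{tag}_{n}.png",c["image"])
    p=proj(c,T,[*s["position"][:2],hb+.06]); b=np.zeros(hsv.shape[:2],np.uint8); cv2.circle(b,tuple(int(v) for v in p),{"wrist":160,"top":50,"scene":70}[n],255,-1)
    for nm,lo,hi,z in(("stopper",(50,120,40),(80,255,255),hb+.1225),("amber",(3,140,40),(18,255,255),hb+.032),("ring",(105,150,60),(125,255,255),.05)):
        m=cv2.inRange(hsv,lo,hi)&b
        m=cv2.morphologyEx(m,cv2.MORPH_OPEN,np.ones((2,2)))
        try: uv,k=mid(m)
        except Exception: print(n,nm,"none"); continue
        print(n,nm,np.round(uv,1),k,(onz(c,T,uv,z)).round(4))
E
python3 chk.py h1
python3 - <<'E'
import cv2,numpy as np
w=cv2.imread("pics/h1_wrist.png")[60:460,120:520]; a=cv2.imread("pics/h1_scene.png")[170:290,310:430]
cv2.imwrite("pics/h1.png",np.hstack([w,cv2.resize(a,(400,400),interpolation=cv2.INTER_CUBIC)]))
E
```

```text
[ 0.4789 -0.103   0.1642] [-3.1413e+00  1.5000e-03 -1.4000e-03] [-0.55  0.62 -1.65] 0.024920109160474383 4.85
wrist stopper [315.6 332.7] 3904 [ 0.4786 -0.1037  0.2094]
wrist amber [314.  265.2] 5942 [ 0.4709 -0.1029  0.1189]
wrist ring [316.6 210.7] 239 [ 0.4891 -0.1048  0.05  ]
top stopper none
top amber [346.9 253.5] 306 [ 0.4713 -0.103   0.1189]
top ring none
scene stopper [371.1 178.1] 52 [ 0.4716 -0.1055  0.2094]
scene amber [368.  212.2] 970 [ 0.5082 -0.1473  0.1189]
scene ring [360.9 254.8] 41 [ 0.4856 -0.1005  0.05  ]
```

View pics/h1.png

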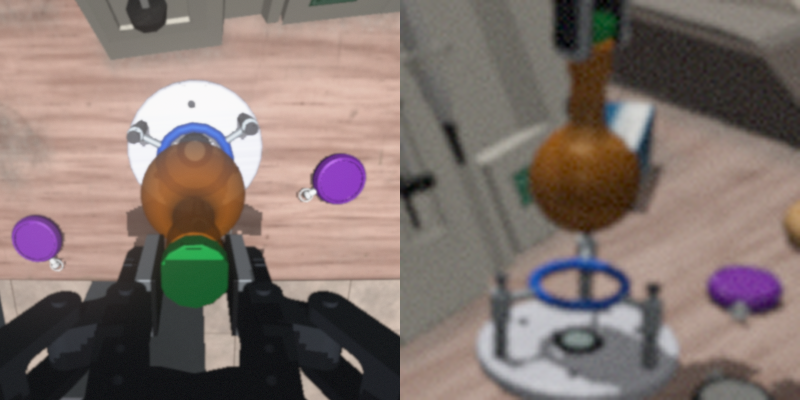

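The flask hangs above the blue ring: wrist bulb at about (313,252), scene bulb at about (365,223), scene ring at (363.7,255). Next I measure the bulb centre and axis tilt by two-view triangulation, using the largest inscribed circle.

```bash
cat > bulb.py <<'E'
from h import *
s=read_state(); p=s["position"]; print(p.round(4),s["eef_rot"].round(4) if hasattr(s["eef_rot"],"round") else s["eef_rot"],s["ft_force"])
rays={};st={}
for n in("wrist","top","scene"):
    c=capture(n);T=camT(c,s);hsv=cv2.cvtColor(c["image"],cv2.COLOR_BGR2HSV)
    q=proj(c,T,[p[0],p[1],p[2]-.045]);b=np.zeros(hsv.shape[:2],np.uint8);cv2.circle(b,tuple(int(v) for v in q),{"wrist":90,"top":30,"scene":30}[n],255,-1)
    m=cv2.inRange(hsv,(4,130,30),(20,255,255))&b
    m=cv2.morphologyEx(m,cv2.MORPH_CLOSE,np.ones((7,7)))
    m=cv2.resize(m,None,fx=4,fy=4,interpolation=cv2.INTER_LINEAR); m=(m>127).astype(np.uint8)
    cn=max(cv2.findContours(m,0,2)[0],key=cv2.contourArea); mm=np.zeros_like(m); cv2.drawContours(mm,[cn],-1,1,-1)
    d=cv2.distanceTransform(mm,cv2.DIST_L2,5); r=d.max(); ys,xs=np.nonzero(d>r-.5); uv=((xs.mean()+.5)/4-.5,(ys.mean()+.5)/4-.5)
    dist=np.linalg.norm(T[:3,3]-[p[0],p[1],p[2]-.045]); print(n,np.round(uv,1),"r",r/4,"exp r",c["K"][0][0]*.032/dist)
    rays[n]=ray(c,T,uv); print("   at exp z",onz(c,T,uv,p[2]-.0455).round(4), "tcp proj",q.round(1))
for k in(("wrist","scene"),("top","scene"),("wrist","top","scene")): print(k,tri([rays[i] for i in k]).round(4))
E
python3 bulb.py
```

```text
[ 0.4797 -0.1029  0.1653] [ 3.1415e+00 -5.0000e-04 -9.0000e-04] [ 0.08924983 -0.30692974 -0.4109174 ]
wrist [307.8 258.2] r 36.9469 exp r 52.39983771169628
   at exp z [ 0.4762 -0.099   0.1198] tcp proj [314.1 253.2]
top [341.4 257.2] r 6.2999988 exp r 15.960845649130313
   at exp z [ 0.4639 -0.0917  0.1198] tcp proj [346.8 249.3]
scene [364.6 222.8] r 14.732172 exp r 16.88628357791044
   at exp z [ 0.4797 -0.1012  0.1198] tcp proj [365.2 222.2]
('wrist', 'scene') [ 0.4772 -0.0987  0.1214]
('top', 'scene') [ 0.4658 -0.0891  0.1274]
('wrist', 'top', 'scene') [ 0.4714 -0.095   0.1206]
```

The bulb sits within about 1 mm below the TCP in both views, so the flask is upright and centred well enough. Now I descend gently to contact, which should come about 45 mm down.

>>> play_rows(rows="15 1 0 5 0 0 0; 15 1 0 14 0 0 0; 15 1 0 23 0 0 0; 15 1 0 31 0 0 0; 15 1 0 36 0 0 0; 15 1 0 39 0 0 0; 15 1 0 41 0 0 0; 15 1 0 42 0 0 0; 15 1 0 42 0 0 0; 15 1 0 42 0 0 0")

```text
time: 5.98
position: [0.4806, -0.1026, 0.1232]
eef_rot: [3.142, -0.0, -0.001]
ft_force: [-0.6, 0.6, -0.6]
finger_gap: 0.0247
finger_force: 59.3
```

>>> play_rows(rows="15 0 0 0.5 0 0 0; 15 0 0 1 0 0 0; 15 0 0 1.5 0 0 0; 15 0 0 2 0 0 0; 15 0 0 2.5 0 0 0; 15 0 0 3 0 0 0; 15 0 0 3.5 0 0 0; 15 0 0 4 0 0 0; 15 0 0 4.5 0 0 0; 15 0 0 5 0 0 0; 15 0 0 5 0 0 0; 15 0 0 5 0 0 0")

```text
time: 6.98
position: [0.4805, -0.1026, 0.118]
eef_rot: [3.141, -0.0, -0.0]
ft_force: [0.6, -2.8, 5.0]
finger_gap: 0.0249
finger_force: 59.8
```

Run:
```python
from h import *
import time
s=read_state(); print({k:np.round(s[k],4) for k in("time","position","eef_rot","ft_force","wrist_torque","finger_gap")})
w=capture("wrist")["image"][60:460,120:520]; a=capture("scene")["image"][170:290,310:430]; cv2.imwrite("pics/p1.png",np.hstack([w,cv2.resize(a,(400,400),interpolation=cv2.INTER_CUBIC)]))
```

```text
{'time': np.float64(6.9833), 'position': array([ 0.4805, -0.1026,  0.118 ]), 'eef_rot': array([ 3.1415e+00, -2.0000e-04, -4.0000e-04]), 'ft_force': array([ 0.6189, -2.829 ,  4.9988]), 'wrist_torque': array([-0.4818, -0.0729, -0.0337]), 'finger_gap': np.float64(0.0249)}
```

View pics/p1.png

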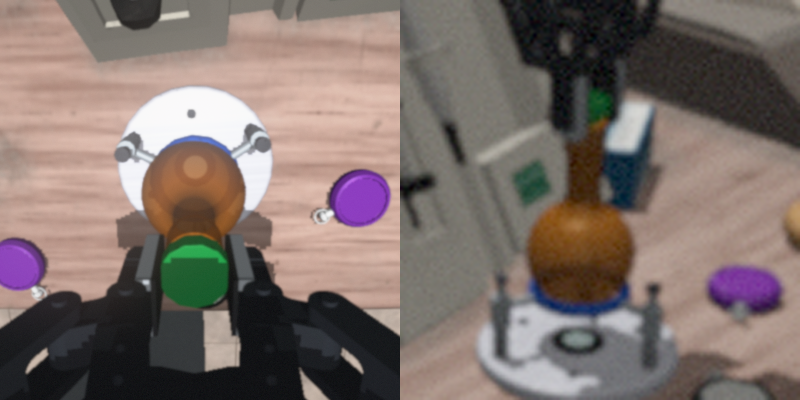

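The flask is in the ring and starting to bear on it: scene crop bulb (581,250), ring (578,292), and it is upright. The −2.8 N side force shows the ring lies slightly toward −y. I'll lift slightly, shift about 1.2 mm and press.

>>> play_rows(rows="15 0 0 -2 0 0 0; 15 0 0.6 -4 0 0 0; 15 0 1.3 -4 0 0 0; 15 0 1.3 -4 0 0 0; 15 0 1.3 -3 0 0 0; 15 0 1.3 -2 0 0 0; 15 0 1.3 -1 0 0 0; 15 0 1.3 0 0 0 0; 15 0 1.3 0.5 0 0 0; 15 0 1.3 1 0 0 0; 15 0 1.3 1 0 0 0; 15 0 1.3 1 0 0 0")

```text
time: 8.08
position: [0.4806, -0.1039, 0.1171]
eef_rot: [3.141, -0.0, -0.0]
ft_force: [0.8, -1.5, 4.4]
finger_gap: 0.025
finger_force: 59.8
```

>>> play_rows(rows="15 0 0.3 0.5 0 0 0; 15 0 0.6 1 0 0 0; 15 0 0.6 2 0 0 0; 15 0 0.6 3 0 0 0; 15 0 0.6 4 0 0 0; 15 0 0.6 5 0 0 0; 15 0 0.6 6 0 0 0; 15 0 0.6 7 0 0 0; 15 0 0.6 8 0 0 0; 15 0 0.6 8 0 0 0; 15 0 0.6 8 0 0 0")

```text
time: 9.0
position: [0.4808, -0.1044, 0.1092]
eef_rot: [-3.141, -0.001, -0.001]
ft_force: [1.1, 0.8, 7.4]
finger_gap: 0.025
finger_force: 60.1
```

>>> play_rows(rows="15 0 0 1 0 0 0; 15 0 0 2 0 0 0; 15 0 0 3 0 0 0; 15 0 0 4 0 0 0; 15 0 0 5 0 0 0; 15 0 0 6 0 0 0; 15 0 0 7 0 0 0; 15 0 0 7.5 0 0 0; 15 0 0 7.5 0 0 0; 15 0 0 7.5 0 0 0; 15 0 0 7.5 0 0 0; 15 0 0 7.5 0 0 0")

```text
time: 10.0
position: [0.481, -0.1044, 0.1021]
eef_rot: [-3.141, -0.001, -0.001]
ft_force: [0.4, -0.3, 9.9]
finger_gap: 0.0255
finger_force: 60.4
```

Run:
```python
from h import *
F=[];P=[]
for i in range(4):
    w=capture("wrist")["image"]; s=read_state(); F.append(s["ft_force"]); P.append(s["position"])
print(np.mean(F,0),np.mean(P,0),s["time"],s["finger_gap"],s["wrist_torque"])
sc=capture("scene"); a=sc["image"][170:290,310:430]; cv2.imwrite("pics/p2.png",np.hstack([w[60:460,120:520],cv2.resize(a,(400,400),interpolation=cv2.INTER_CUBIC)]))
T=camT(sc)
for z in(.05,.036,.034,.03):print(z,proj(sc,T,[.480,-.103,z]))
```

```text
[ 0.48515193  0.70773209 10.41336577] [ 0.48099217 -0.10439699  0.10206338] 10.2 0.025155442535837114 [ 0.12876407 -0.05873126 -0.009713  ]
0.05 [363.9239368  255.28578021]
0.036 [363.69563544 261.66790964]
0.034 [363.6631836  262.57395217]
0.03 [363.59840143 264.38179591]
```

View pics/p2.png

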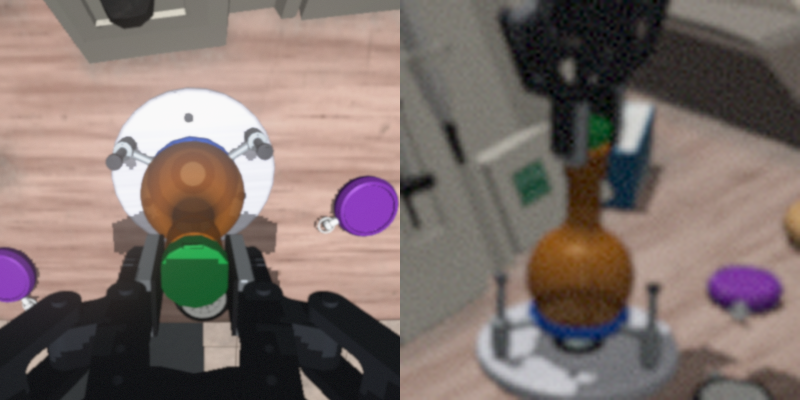

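The ring is clearly down and the flask is upright and centred: scene crop bulb (580,275), ring about (578,320). The force of about 11.7 N on the ring suggests roughly 17 mm of travel. I'll add a small margin, settle and hand in.

>>> play_rows(rows="15 0 0 0.4 0 0 0; 15 0 0 0.8 0 0 0; 15 0 0 0.8 0 0 0; 15 0 0 0.8 0 0 0; 15 0 0 0.8 0 0 0; 15 0 0 0.8 0 0 0; 15 0 0 0.8 0 0 0; 15 0 0 0.8 0 0 0")

```text
time: 10.92
position: [0.481, -0.1044, 0.1013]
eef_rot: [-3.142, -0.001, -0.001]
ft_force: [0.5, 0.9, 11.1]
finger_gap: 0.0249
finger_force: 60.4
```

```bash
python3 -c "
from h import *
s=read_state(); print(s['position'],s['ft_force'],s['finger_force'],s['time']); print(sign_off())"
```

```text
[ 0.48099505 -0.10440907  0.10127151] [ 0.53691863  0.89966578 11.09277685] 60.380435615661554 10.9167
the job is handed in; nothing more can be done
None
```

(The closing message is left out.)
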